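Empty the pellet scoop into the mortar

ROBOT

A 6-joint arm with a two-finger parallel gripper is mounted at the origin on a cart in front of the work surface, level with it; the furniture and walls round the work are solid. World frame = base frame: x ahead of the robot, y to its left, z up, the work surface at z = 0. Lengths are in mm, angles in rad, forces in N, time in s.
With the tool pointing down it reaches from about 275 to 825 mm from the base axis. Payload 4.9 kg.
Tool frame: the origin (TCP) lies at the very end of the fingers, on their centre line; the grasp point (between the pads) lies 19 mm behind it; z points along the fingers, y is the line along which they close (so a half turn about z gives the same grasp; the last joint's range is limited). The gripper opens to 85 mm and grips with 20 to 120 N. Pads are 22 mm wide; open, the fingers measure 114 mm over their backs; the gripper's body (76 mm by 85 mm) begins 54 mm behind the grasp point. The pads swing forward as they close: fully open they stand 13 mm farther back than shut.
Start: joints at [1.126, 0.326, -0.193, 1.052, 0, 1.437], TCP at [168.196, 523.669, 231.281] pointing down, gripper open.
Joint ranges: [-2.65, 2.65], [-0.97, 1.79], [-1.3, 1.35], [-1.93, 2.1], [-1.47, 1.37], [-3.14, 3.14]. Speed limits (rad/s): [2.57, 2.57, 3.14, 3.14, 3.14, 3.14].

INTERFACE

Orientations are given as [roll, pitch, yaw] about the fixed x, y, z axes, in that order (R = Rz(yaw) Ry(pitch) Rx(roll)).
In Python, from bench import bot, solve_ik, imaging gives the robot as it stands. Calls block until the motion is done:
- bot.move_ptp(position, orientation): joint-space move of the TCP to a pose.
- bot.movel(position, rot=None, max_speed=150, threshold=None): straight line of the TCP; rot=None keeps the orientation; max_speed is the mean speed in mm/s. With threshold (N) it stops when the force on the tool has changed by that much, and returns True; else False.
- bot.move_j(angles): joint-space move.
- bot.grip(opening, effort=None): opening from 0.0 (shut) to 1.0 (fully open); effort is the grip in N (None keeps the last); returns when the fingers have stopped.
- bot.dwell(seconds).
- solve_ik(position, orientation): joint angles nearest the present ones, or None.
- bot.get_state(): the state.
- imaging.capture(name): name is "side" or "top"; returns the picture (400x640x3 uint8, blue, green, red); there is no depth.
- imaging.camera_model(name): a dict with "K" (3x3 intrinsics, pixels), "k1" (the pictures are not rectified: a ray, as slopes to the right and down, at radius r is drawn at 1 + k1 r^2 times it, then the intrinsics apply), "position" and "rotation" of the camera in the world. Camera axes: x right, y up, looking along -z (the intrinsics and any distortion apply to the point x, -y, -z); pixel columns grow to the right and rows downward; lengths in mm; the calibration is good to about 2 mm. A picture is of the moment at which its call begins. camera_model takes no time and is no camera call.
A pose or a line that the arm cannot do raises bot.IKError and nothing moves.
- bot.sign_off(): hands the job in; it is judged then, once.
The state is a dict: "t": time; "qpos": joint angles; "joint_velocities": joint speeds; "effort": joint torques, N m; "tcp_pos": TCP position; "orientation": TCP orientation; "contact_force": force on the tool from outside, world axes, zero at the start; "wrist_torque": the same for the moment, N m; "opening": opening from 0.0 (shut) to 1.0 (fully open); "gripper_force": force on a finger pad.
Only numpy, scipy, OpenCV 4.12 (cv2) and the standard library are available. Lean on these libraries where they do the work, as an engineer would, in place of code of your own. Each camera call takes 0.05 s, during which the arm holds its last target. There are 200 camera calls.

TASK

Draw the loaded scoop up out of its bench holder, keeping all three ore pellets in it, and tip it steeply nose-down over the mortar so that all three pellets land inside. Finish still holding the scoop like that, emptied, its nose steeply down just above the mortar's mouth without touching the mortar; nothing is put down or let go. Do not shift the mortar, and leave the pestle, vial and sample cup where they are.

Things in the scene. Friction and masses are not known exactly. Their poses are not given: they have to be found in the camera images.
- scoop: steel scoop, 100 long (its x), 50 wide, 74 high with its black grip bar; origin under the middle of its base, z up. Its x axis points to the closed heel; the open nose points to -x. Flat floor 3 thick at the heel; the front 40 mm of the floor rises 15 degrees to the nose, so the pellets stay in while the scoop is level and roll out once the nose is tipped well beyond 15 degrees down. Side walls 30 high. About 0.16 kg, loose, stands level in the holder
- scoop_grip (a point): the place to grip the scoop: in the black grip bar that runs along the scoop's x above the pan, joined to the heel only. Bar 12 wide (scoop y), 16 high, 70 long, from 37 ahead of this point towards the heel to 33 towards the nose; this point lies at its mid-height, 66 above the scoop's underside and 10 towards the heel from its middle, near the balance point; axes as the scoop's. Clear space 28 mm down from the bar to the tops of the side walls (30 above the underside)
- scoop_lip (a point): middle of the scoop's pouring edge at the nose: 63 from scoop_grip along the scoop's -x and 53.5 below it; axes as the scoop's
- scoop_pan (a point): point in the scoop where the pellets lie: on its middle line, 11 above the underside, 15 towards the heel from its middle; axes as the scoop's
- pellet_1_center (a point): centre of a round ore pellet, ball of 16 diameter, 12 g, loose in the heel of the scoop
- pellet_2_center (a point): centre of a second such pellet
- pellet_3_center (a point): centre of a third such pellet
- holder: fixed aluminium holder, an open-topped pocket 132 x 78, its rims up to 26 high; origin under the middle, z up, axes as the scoop's while it stands in it. The scoop's underside rests 5 above the bench, with 3 mm play all round; lift the scoop straight up by 35 or more to clear it
- mortar: white porcelain mortar, loose, 0.38 kg, outer diameter 95 at the rim, 50 high, mouth about 80 wide inside, a bowl narrowing to an inner floor 14 above the bench; origin at the centre of its underside, z up
- pestle: porcelain pestle, a bystander lying on the bench behind the mortar, 109 long, 25 thick; origin at the middle of its underside
- vial_4: glass vial with black cap, a bystander, 27 diameter, 66 high; origin at the centre of its underside
- cup_2: low aluminium sample cup, a bystander, 52 diameter, 22 high; origin at the centre of its underside
Not all that is in view belongs to the job. What is shaped like the scoop but blue or purple is not meant.

How it is judged:
By the outcome, as a careful person would: the job done as asked, in the order asked, and still so for the second after the job is handed in, while the arm keeps its last pose, push and grip.
It also fails if it takes over 48 s, if anything falls off the work surface, if the arm or the gripper's body presses on something with over 40 N, if the wrist force passes 120 N, or if a joint passes its speed limit or range.

## Working session

There is one attempt and no reset: what is moved stays moved. The work goes in short steps, each a Python script; the robot and the scene stay as the last script left them, time stands still between calls to the robot, and variables do not carry over. Pictures are saved under pics/ and viewed, at most 13 in all, crops included, and the job is handed in when it is done.

```bash
mkdir -p pics; ls
python3 - <<'E'
from bench import bot, imaging
import cv2
for n in("side","top"):
    cv2.imwrite(f"pics/{n}0.png",imaging.capture(n)); m=imaging.camera_model(n); print(n,m)
print(bot.get_state())
E
```

```text
pics
side {'K': array([[401.45650279,   0.        , 324.85242545],
       [  0.        , 401.45650279, 202.13927402],
       [  0.        ,   0.        ,   1.        ]]), 'k1': -0.04773143865656799, 'position': array([272.34466835, 656.72204559, 572.68951622]), 'rotation': array([ 0.93543464,  0.01497518, -2.72380787])}
top {'K': array([[454.91299633,   0.        , 310.84416251],
       [  0.        , 454.91299633, 198.57226937],
       [  0.        ,   0.        ,   1.        ]]), 'k1': -0.002722426887433618, 'position': array([ 413.98522812,   53.67947303, 1094.36117903]), 'rotation': array([ 0.13008693, -0.01529414, -1.56012664])}
{'t': 0.1, 'qpos': array([ 1.12580609e+00,  3.26864681e-01, -1.93475332e-01,  1.05199317e+00,
        1.65831220e-05,  1.43659324e+00]), 'joint_velocities': array([-0.00077129, -0.00293271,  0.00147381, -0.0011403 , -0.00156253,
        0.00026323]), 'effort': array([ 5.59832279e-04, -4.44237578e+01,  2.63039017e+01,  7.91701139e-03,
       -1.08907279e-04, -5.52604256e-07]), 'tcp_pos': array([167.95789275, 523.18925199, 230.58614635]), 'orientation': array([-3.14007184e+00, -2.22066137e-04,  2.83080533e+00]), 'contact_force': array([-1.18511645,  0.75271626,  0.09725632]), 'wrist_torque': array([-0.01753095,  0.04059179,  0.00511749]), 'gripper_force': 0.0, 'opening': 0.9987783390674206}
```

View pics/top0.png

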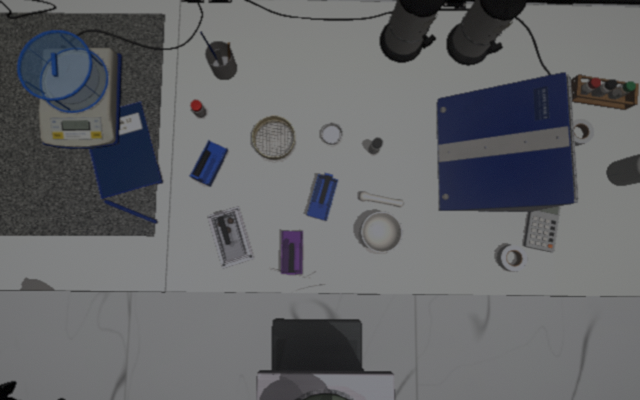

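View pics/side0.png

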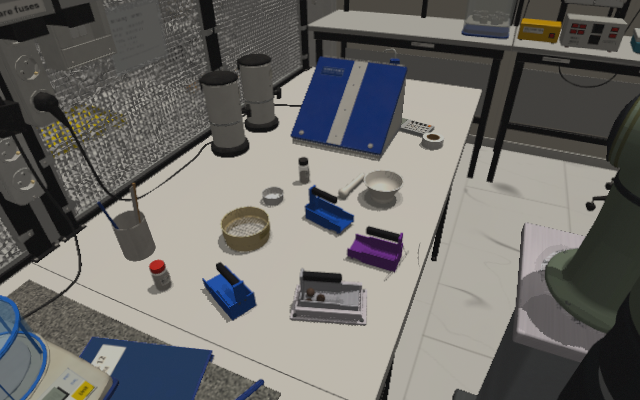

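Candidates: a silver scoop in its holder at top (230,236) / side (328,295), blue look-alikes at top (209,162) and (322,196), and a purple one at top (291,252). Only the silver one is steel, sits in a holder and has pellets in it, so that is the scoop. The mortar is at top (380,232), the pestle at (381,199), the vial at (376,145) and the cup at (331,133).

```bash
cat > h.py <<'E'
import numpy as np, cv2
from scipy.spatial.transform import Rotation as R
from bench import bot, solve_ik, imaging
def cam(n):
    m=imaging.camera_model(n); return m["K"],m["k1"],np.array(m["position"]),R.from_euler("xyz",m["rotation"]).as_matrix()
def proj(n,P):
    K,k,c,Rm=cam(n); p=(np.atleast_2d(P)-c)@Rm; s=np.c_[p[:,0],-p[:,1]]/-p[:,2:]
    s=s*(1+k*(s**2).sum(1,keepdims=True)); return s*[K[0,0],K[1,1]]+K[:2,2]
def ray(n,uv):
    K,k,c,Rm=cam(n); s=cv2.undistortPoints(np.float64(uv).reshape(-1,1,2),K,np.array([k,0,0,0.])).reshape(-1,2)
    return c,np.c_[s[:,0],-s[:,1],-np.ones(len(s))]@Rm.T
def onplane(n,uv,z):
    c,d=ray(n,uv); return c+d*((z-c[2])/d[:,2:])
def tri(uvs,uvt):
    out=[]
    c1,d1=ray("side",uvs);c2,d2=ray("top",uvt)
    for a,b in zip(d1,d2):
        A=np.c_[a,-b];x=np.linalg.lstsq(A,c2-c1,rcond=None)[0];p,q=c1+a*x[0],c2+b*x[1];out.append(np.r_[(p+q)/2,np.linalg.norm(p-q)])
    return np.array(out)
E
python3 - <<'E'
from h import *
t=cv2.imread("pics/top0.png");s=cv2.imread("pics/side0.png")
a=cv2.resize(t[195:275,195:275],(560,560),interpolation=cv2.INTER_CUBIC)
b=cv2.resize(s[262:332,280:380],(800,560),interpolation=cv2.INTER_CUBIC)
cv2.imwrite("pics/ct.png",np.clip(a*1.5,0,255));cv2.imwrite("pics/cs.png",b)
print(proj("top",[[168,523,231],[0,0,0]]))
print(onplane("top",[(230,236)],5),onplane("side",[(328,298)],10))
g=cv2.cvtColor(t,cv2.COLOR_BGR2GRAY)
m=cv2.circle(np.zeros_like(g),(380,232),30,255,-1)
print(onplane("top",[(380.5,231.5)],50),t[205:260:3,380].tolist())
E
```

```text
[[ 41.33013184 393.02561481]
 [325.16717769 442.18908059]]
[[464.28583099 230.27119742   5.        ]] [[467.35822335 224.3214641   10.        ]]
[[ 476.46761375 -121.82366586   50.        ]] [[132, 132, 130], [131, 132, 130], [109, 109, 109], [94, 97, 100], [111, 114, 117], [126, 130, 130], [133, 131, 130], [136, 132, 131], [137, 132, 130], [136, 131, 129], [135, 131, 129], [129, 130, 129], [125, 130, 129], [118, 122, 125], [97, 101, 103], [82, 84, 86], [120, 120, 121], [131, 131, 130], [131, 131, 130]][ WARN:0@0.275] global loadsave.cpp:1063 imwrite_ Unsupported depth image for selected encoder is fallbacked to CV_8U.
```

View pics/ct.png

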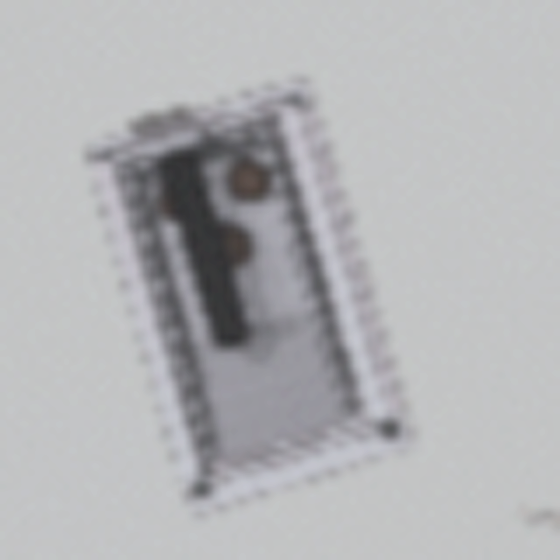

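View pics/cs.png

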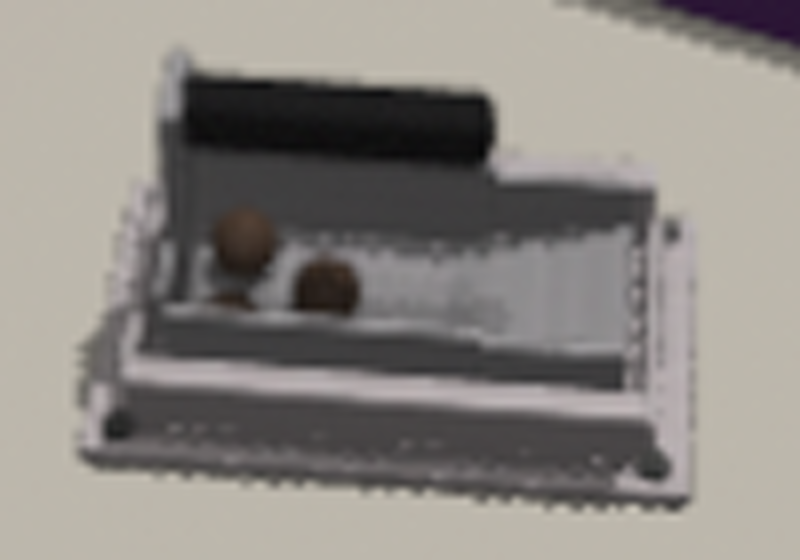

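The crops confirm it: steel pan, black bar and three brown pellets, standing in the aluminium holder with the heel away from the robot. Next I'll work out its axis and the grip point.

Run:
```python
from h import *
T=lambda x,y:(195+(x+.5)/7-.5,195+(y+.5)/7-.5)
S=lambda x,y:(280+(x+.5)/8-.5,262+(y+.5)/8-.5)
c=onplane("top",[T(98,155),T(300,98),T(390,428),T(200,490)],26);print("holder rim",c.round(1),c.mean(0))
print([np.linalg.norm(c[i]-c[i-1]).round(1) for i in range(4)])
for i,j in((0,3),(1,2)):
    d=c[i]-c[j];print("yaw",np.arctan2(d[1],d[0]))
b=onplane("top",[T(182,157),T(232,338)],75);d=b[0]-b[1];print("bar",b,np.linalg.norm(d),np.arctan2(d[1],d[0]))
bs=onplane("side",[S(187,115),S(488,125)],71);d=bs[0]-bs[1];print("bar side",bs,np.linalg.norm(d),np.arctan2(d[1],d[0]))
print(tri([S(187,115),S(488,125)],[T(182,157),T(232,338)]))
# mortar
t=cv2.imread("pics/top0.png");g=cv2.cvtColor(t,cv2.COLOR_BGR2GRAY)
for th in(118,122,125):
    m=(g<th).astype(np.uint8)*255;k=np.zeros_like(m);cv2.circle(k,(380,232),27,255,-1);m&=k
    cs,_=cv2.findContours(m,cv2.RETR_EXTERNAL,cv2.CHAIN_APPROX_NONE);q=max(cs,key=cv2.contourArea);e=cv2.fitEllipse(q);print(th,e,onplane("top",[e[0]],45))
a=cv2.resize(t[180:260,335:425],(720,640)[0:2],interpolation=cv2.INTER_CUBIC)
s=cv2.imread("pics/side0.png")[150:220,330:420];s=cv2.resize(s,(720,560),interpolation=cv2.INTER_CUBIC)
cv2.imwrite("pics/m.png",np.hstack([cv2.resize(a,(400,356)),cv2.resize(s,(400,311))[:,:]if 0 else cv2.resize(s,(400,356))]))
```

```text
holder rim [[507.9 278.6  26. ]
 [528.  211.6  26. ]
 [418.1 178.3  26. ]
 [397.1 240.5  26. ]] [462.77108127 227.23434447  26.        ]
[np.float64(117.2), np.float64(70.0), np.float64(114.8), np.float64(65.7)]
yaw 0.3309116369869813
yaw 0.29436374941926946
bar [[503.29586049 241.43517895  75.        ]
 [445.77094721 223.48731682  75.        ]] 60.25978263700587 0.3024307004250843
bar side [[504.19569343 244.24541807  71.        ]
 [444.69174126 221.90263198  71.        ]] 63.56036826494948 0.35919499199650895
[[504.37072557 242.7121378   69.30349759   1.22502828]
 [444.98166134 223.59544449  72.72383586   1.79830712]]
118 ((377.1629638671875, 230.7903289794922), (41.09374237060547, 48.33836364746094), 111.27132415771484) [[ 478.31644569 -114.94892427   45.        ]]
122 ((377.3067626953125, 231.10986328125), (42.27210998535156, 48.366939544677734), 113.49197387695312) [[ 477.58243236 -115.27588488   45.        ]]
125 ((377.4385986328125, 231.10968017578125), (42.930450439453125, 48.731624603271484), 112.4791259765625) [[ 477.58637004 -115.58121764   45.        ]]
```

View pics/m.png

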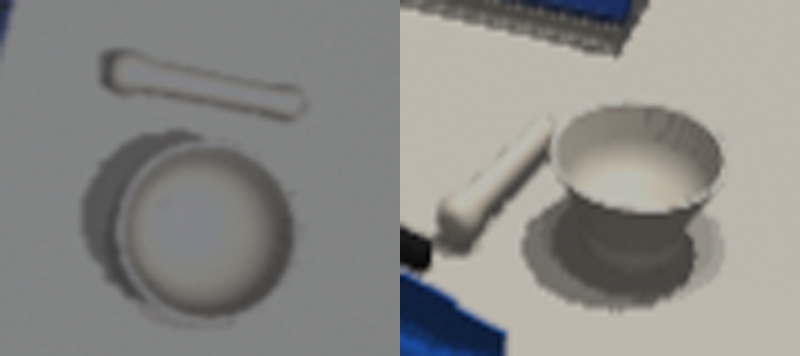

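The right crop shows the mortar rim centred near top (381,231) and side (383,181), with the pestle behind it. Now I'll check the mortar position and plan the reach.

```bash
cat >> h.py <<'E'
GRIP=np.array([476.5,233.3,71.]); YAW=0.315
M=np.array([477.,-122.5,50.])
def rs(yaw,tilt): # scoop axes; tilt = nose down, rad
    return R.from_euler("z",yaw)*R.from_euler("y",-tilt)
def pose(grip,yaw,tilt,alt):
    S=rs(yaw,tilt); T=S*R.from_euler("y" if alt else "x",np.pi)
    return np.asarray(grip)-19*S.apply([0,0,1]),T.as_euler("xyz")
def lippose(lip,yaw,tilt,alt,off=(63,0,53.5)):
    return pose(np.asarray(lip)+rs(yaw,tilt).apply(off),yaw,tilt,alt)
E
python3 - <<'E'
from h import *
print(onplane("side",[(383.3,181)],50),onplane("top",[(381,231.2)],50))
np.set_printoptions(precision=2,suppress=True)
for alt in(0,1):
    print(alt,"grasp",solve_ik(*[list(map(float,v)) for v in pose(GRIP,YAW,0,alt)]))
    for y in(-.6,-.25,0.1,.5):
        for t in(0,.5,1.13):
            q=solve_ik(*[list(map(float,v)) for v in lippose(M+[5,0,16],y,t,alt)]);print(y,t,q)
E
```

```text
[[ 474.17041733 -118.11846611   50.        ]] [[ 477.1702482  -122.98271981   50.        ]]
0 grasp [ 0.32  0.48 -0.47  0.62  0.   -3.14]
-0.6 0 [-0.42  0.46 -0.35  0.76  0.   -2.96]
-0.6 0.5 [-0.34  0.16 -0.9   0.02 -0.12 -2.91]
-0.6 1.13 None
-0.25 0 [-0.38  0.46 -0.35  0.76  0.    3.01]
-0.25 0.5 [-0.44  0.14 -0.92  0.01  0.09  2.98]
-0.25 1.13 None
0.1 0 [-0.34  0.46 -0.35  0.76  0.    2.7 ]
0.1 0.5 [-0.53  0.16 -0.88  0.11  0.28  2.58]
0.1 1.13 None
0.5 0 [-0.31  0.44 -0.39  0.74  0.    2.34]
0.5 0.5 [-0.59  0.23 -0.77  0.33  0.44  2.1 ]
0.5 1.13 [-1.04  0.43 -1.02  0.06  1.13  1.65]
1 grasp [ 0.32  0.48 -0.47  0.62  0.    0.  ]
-0.6 0 [-0.42  0.46 -0.35  0.76  0.    0.18]
-0.6 0.5 [-0.34  0.16 -0.9   0.02 -0.12  0.23]
-0.6 1.13 None
-0.25 0 [-0.38  0.46 -0.35  0.76  0.   -0.13]
-0.25 0.5 [-0.44  0.14 -0.92  0.01  0.09 -0.17]
-0.25 1.13 None
0.1 0 [-0.34  0.46 -0.35  0.76  0.   -0.44]
0.1 0.5 [-0.53  0.16 -0.88  0.11  0.28 -0.57]
0.1 1.13 None
0.5 0 [-0.31  0.44 -0.39  0.74  0.   -0.81]
0.5 0.5 [-0.59  0.23 -0.77  0.33  0.44 -1.04]
0.5 1.13 [-1.04  0.43 -1.02  0.06  1.13 -1.49]
```

```bash
sed -i 's/^M=.*/M=np.array([476.5,-121.5,50.])/' h.py
python3 - <<'E'
from h import *
np.set_printoptions(precision=2,suppress=True)
lo=np.array([-2.65,-.97,-1.3,-1.93,-1.47,-3.14]);hi=np.array([2.65,1.79,1.35,2.1,1.37,3.14])
for y in np.r_[-1.2:-.3:.15,.3:1.3:.1]:
    r=[]
    for t in(.6,.8,.96,1.05,1.13,1.2):
        q=solve_ik(*[list(map(float,v)) for v in lippose(M+[0,0,16],y,t,1)]);r.append(None if q is None else round(min((q-lo).min(),(hi-q).min()),2))
    print(round(y,2),r,q)
# blue scoop extents, vial
t=cv2.imread("pics/top0.png").astype(int);m=((t[...,0]-t[...,2])>40).astype(np.uint8);m[:, :300]=0;m[:,345:]=0;m[:165]=0;m[225:]=0
ys,xs=np.nonzero(m);q=cv2.minAreaRect(np.c_[xs,ys].astype(np.float32));print(onplane("top",cv2.boxPoints(q),30))
print(onplane("top",[(376,145)],60),onplane("top",[(360,194),(402,204)],12))
E
```

```text
-1.2 [np.float64(0.49), np.float64(0.4), np.float64(0.35), np.float64(0.33), np.float64(0.31), np.float64(0.3)] [ 0.2   0.52 -1.   -0.35 -1.16  1.13]
-1.05 [np.float64(0.42), np.float64(0.3), np.float64(0.21), np.float64(0.17), np.float64(0.14), np.float64(0.11)] [ 0.17  0.55 -1.19 -0.89 -1.07  0.78]
-0.9 [np.float64(0.36), np.float64(0.2), np.float64(0.09), np.float64(0.03), None, None] None
-0.75 [np.float64(0.32), np.float64(0.13), None, None, None, None] None
-0.6 [np.float64(0.28), np.float64(0.07), None, None, None, None] None
-0.45 [np.float64(0.26), np.float64(0.03), None, None, None, None] None
0.3 [np.float64(0.37), np.float64(0.22), np.float64(0.11), np.float64(0.06), np.float64(0.03), None] None
0.4 [np.float64(0.41), np.float64(0.28), np.float64(0.2), np.float64(0.17), np.float64(0.15), np.float64(0.14)] [-1.09  0.46 -1.16 -0.26  1.19 -1.34]
0.5 [np.float64(0.46), np.float64(0.35), np.float64(0.3), np.float64(0.28), np.float64(0.24), np.float64(0.17)] [-1.09  0.49 -1.01  0.12  1.2  -1.62]
0.6 [np.float64(0.5), np.float64(0.43), np.float64(0.4), np.float64(0.32), np.float
[... 446 characters left out ...]
float64(0.35), np.float64(0.31)] [-1.03  0.72 -0.53  1.06  1.06 -2.38]
1.0 [np.float64(0.71), np.float64(0.6), np.float64(0.49), np.float64(0.43), np.float64(0.39), np.float64(0.36)] [-1.01  0.77 -0.43  1.2   1.01 -2.48]
1.1 [np.float64(0.76), np.float64(0.63), np.float64(0.52), np.float64(0.48), np.float64(0.44), np.float64(0.42)] [-0.98  0.82 -0.33  1.32  0.95 -2.57]
1.2 [np.float64(0.8), np.float64(0.66), np.float64(0.57), np.float64(0.53), np.float64(0.5), np.float64(0.48)] [-0.95  0.86 -0.24  1.43  0.89 -2.64]
[[515.98  48.48  30.  ]
 [620.06  17.66  30.  ]
 [606.56 -27.18  30.  ]
 [502.76   4.19  30.  ]]
[[ 677.55 -111.48   60.  ]] [[ 568.37  -79.57   12.  ]
 [ 545.39 -180.63   12.  ]]
```

Run:
```python
from h import *
L=lambda v:[float(x) for x in v]
p,o=pose(GRIP,YAW,0,1)
bot.move_ptp(L(p+[0,0,80]),L(o)); bot.grip(0.5)
print(bot.movel(L(p),None,100,8))
s=bot.get_state();print(s["t"],s["tcp_pos"],s["orientation"],s["contact_force"])
a=imaging.capture("side")[240:340,270:390];b=imaging.capture("top")[195:275,180:276]
cv2.imwrite("pics/g1.png",np.hstack([cv2.resize(a,None,fx=3.6,fy=3.6,interpolation=2)[:360],cv2.resize(b,None,fx=3.6,fy=4.5,interpolation=2)]))
```

```text
False
3.1417 [476.98617349 233.44478485  52.47561972] [ 3.14158535e+00  9.06357709e-04 -2.82663273e+00] [ 0.36636274 -1.0757796   0.43868594]
```

View pics/g1.png

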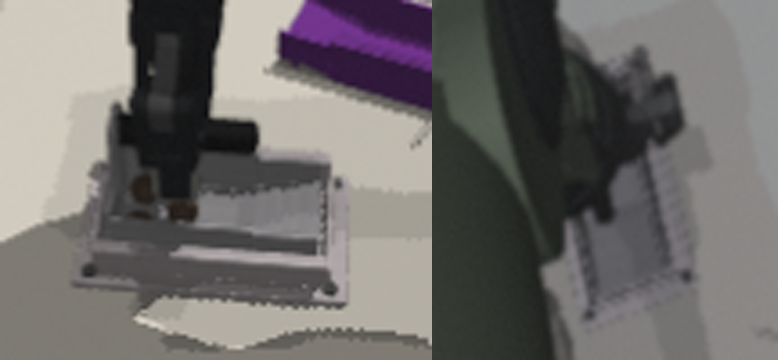

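The fingers straddle the bar at mid-length, with the bar's nose end free at (258,135) in the crop. No contact so far, so I'll close and lift.

Run:
```python
from h import *
L=lambda v:[float(x) for x in v]
bot.grip(0.0,70)
s=bot.get_state();print(s["t"],s["tcp_pos"],s["opening"],s["gripper_force"],s["contact_force"],s["wrist_torque"])
p=s["tcp_pos"]
bot.movel(L(p+[0,0,45]),None,40); bot.movel(L(p+[0,0,90]),None,60)
s=bot.get_state();print(s["t"],s["tcp_pos"],s["orientation"],s["opening"],s["gripper_force"],s["contact_force"],s["wrist_torque"])
a=imaging.capture("side");b=imaging.capture("top");cv2.imwrite("pics/s2.png",a);cv2.imwrite("pics/t2.png",b)
u=proj("side",s["tcp_pos"])[0].astype(int);print(u,proj("top",s["tcp_pos"]))
x0,y0=u-[70,60];a=a[y0:y0+120,x0:x0+140]
cv2.imwrite("pics/g2.png",cv2.resize(a,None,fx=5,fy=5,interpolation=2));print(x0,y0)
```

```text
3.625 [476.75336555 233.46969253  52.36050054] 0.12806211983544327 70.55058360099792 [-0.01856921  0.21712949  3.21456379] [ 0.04734712  0.02777943 -0.03392826]
5.8083 [476.46711264 233.39057208 142.10661456] [ 3.14155913e+00 -5.32881609e-04 -2.82662362e+00] 0.12402299874959048 70.03347158432007 [-0.12151952 -0.00814311 -1.87630511] [0.02722559 0.05574602 0.03125909]
[319 245] [[218.13464567 226.97541127]]
249 185
```

View pics/g2.png

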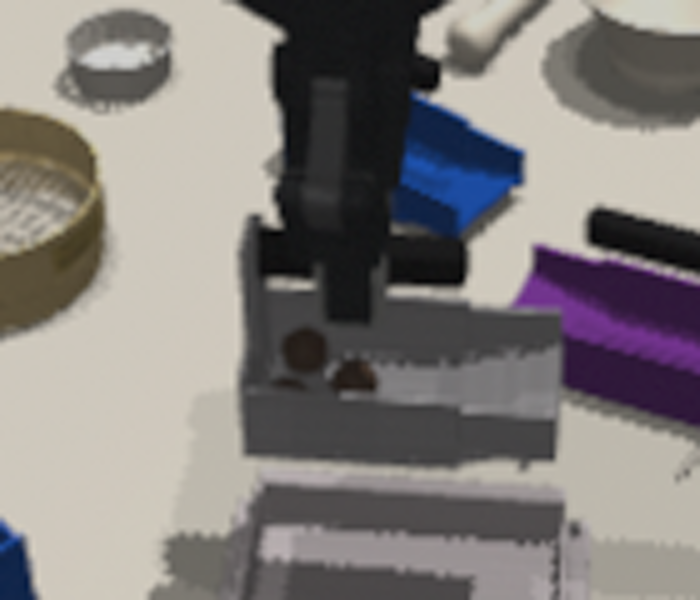

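The scoop is up and level with all three pellets in it (crop (303,350), (355,378), (288,385)). I'll compare the visible corners with the expected pose to see where along the bar it is held.

Run:
```python
from h import *
np.set_printoptions(precision=1,suppress=True)
g=bot.get_state()["tcp_pos"]+[0,0,19]; S=rs(.315,0)
P=lambda *v:g+S.apply(v)
names=["bar nose end mid","heel near bottom","nose near bottom(z10)","nose far top"]
pts=[P(-33,0,0),P(40,25,-66),P(-60,25,-56),P(-60,-25,-36)]
print((proj("side",pts)-[249,185])*5)
print((proj("side",[P(-43,0,0)])-[249,185])*5)
```

```text
[[458.  262. ]
 [224.5 454.4]
 [536.4 453.2]
 [544.6 298.8]]
[[490.4 263.9]]
```

Held about 4–5 mm further towards the heel than nominal, so I'll use a lip offset of 67 / 54.5. Carry it level to above the mortar.

```bash
cat >> h.py <<'E'
OFF=(67,0,54.5); PY=0.5
def lp(dh,z,tilt):
    h=np.array([np.cos(PY),np.sin(PY),0]); lip=M*[1,1,0]+dh*h+[0,0,z]
    p,o=lippose(lip,PY,tilt,1,OFF); return [float(x) for x in p],[float(x) for x in o]
E
python3 - <<'E'
from h import *
p=bot.get_state()["tcp_pos"]
bot.movel([float(x) for x in p+[0,0,35]],None,60)
a,o=lp(8,140,0); bot.movel(a,o,100)
a,o=lp(8,95,0); bot.movel(a,o,50)
s=bot.get_state();print(s["t"],s["tcp_pos"],a,s["orientation"],o,s["opening"])
a=imaging.capture("side");b=imaging.capture("top");cv2.imwrite("pics/s3.png",a);cv2.imwrite("pics/t3.png",b)
x0,y0=310,100;a=cv2.resize(a[y0:y0+120,x0:x0+130],None,fx=3,fy=3,interpolation=2);b=cv2.resize(b[160:280,320:450],None,fx=3,fy=3,interpolation=2)
cv2.imwrite("pics/g3.png",np.hstack([a,b]))
np.set_printoptions(precision=0,suppress=True)
g=s["tcp_pos"]+[0,0,19];S=rs(PY,0);lip=g-S.apply(OFF);pts=[lip,lip+S.apply([0,25,0]),lip+S.apply([0,-25,0])]
print((proj("side",pts)-[x0,y0])*3,(proj("top",pts)-[320,160])*3+[390,0])
E
```

```text
11.0917 [542.62167469 -85.6374143  130.81743081] [542.318692141778, -85.54308460468476, 130.5] [-3.14113971e+00  4.84940857e-04 -2.64160305e+00] [-3.141592653589793, 2.220446049250313e-16, -2.641592653589793] 0.1221346379974499
[[212. 191.]
 [218. 208.]
 [206. 175.]] [[576. 201.]
 [546. 217.]
 [606. 185.]]
```

View pics/g3.png

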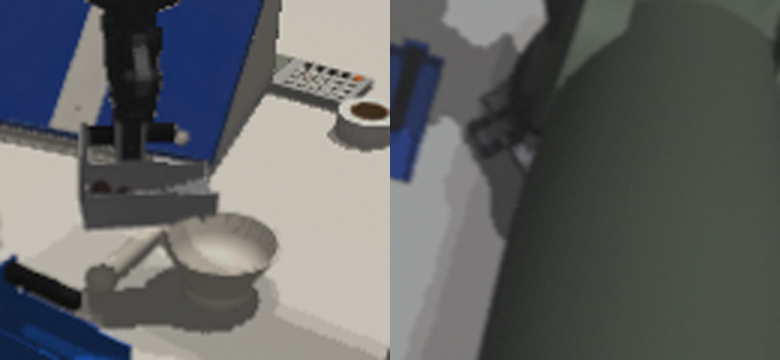

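The side view shows the lip where expected (212,191), just above the mortar's heel-side half, with the pellets still in the heel. Top view is hidden by the arm. Pour, rotating about the lip.

Run:
```python
from h import *
a,o=lp(8,69,0); bot.movel(a,o,50)
for t in np.arange(.11,1.14,.11):
    a,o=lp(8,69 if t<.9 else 67,t); bot.movel(a,o,35)
bot.dwell(.8)
s=bot.get_state();print(s["t"],s["tcp_pos"],a,s["orientation"],o,s["opening"],s["contact_force"])
a=imaging.capture("side");b=imaging.capture("top");cv2.imwrite("pics/s4.png",a);cv2.imwrite("pics/t4.png",b)
x0,y0=310,100;a=cv2.resize(a[y0:y0+120,x0:x0+130],None,fx=4,fy=4,interpolation=2);b=cv2.resize(b[180:280,350:410],None,fx=4,fy=4.8,interpolation=2)
cv2.imwrite("pics/g4.png",np.hstack([a,b]))
```

```text
16.5667 [ 482.42063079 -118.29348892  142.80228266] [482.42638424075545, -118.2624015335043, 142.81355543472418] [ 3.1415283   1.0999776  -2.64170836] [-3.141592653589793, 1.1, -2.641592653589793] 0.12344150795230628 [-0.08362254  0.40730874 -1.93462904]
```

View pics/g4.png

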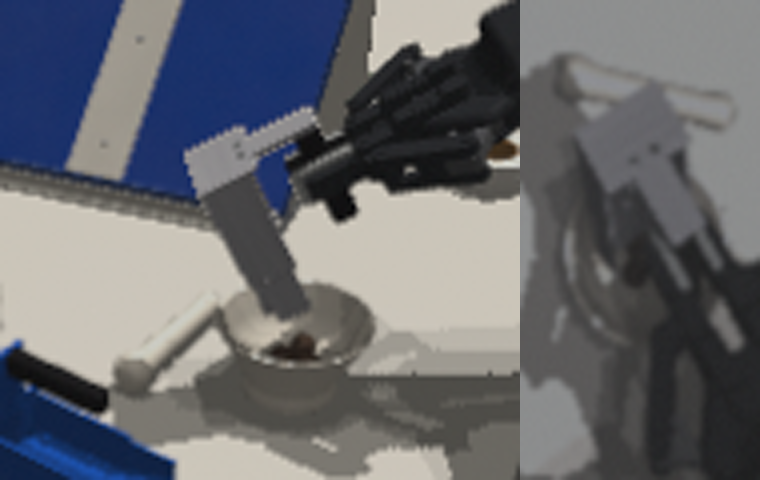

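The scoop is about 63° nose-down over the mouth with brown pellets visible in the bowl at crop (298,346). I'll count the pellets in an enlarged view.

Run:
```python
import cv2,numpy as np
a=cv2.imread("pics/s4.png")[162:207,355:415];b=cv2.imread("pics/t4.png")[215:265,355:400]
cv2.imwrite("pics/g5.png",np.hstack([cv2.resize(a,(450,450*45//60),interpolation=2),np.clip(cv2.resize(b,(300,337),interpolation=2)*1.6,0,255).astype(np.uint8)]))
```

```text
(no output)
```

View pics/g5.png

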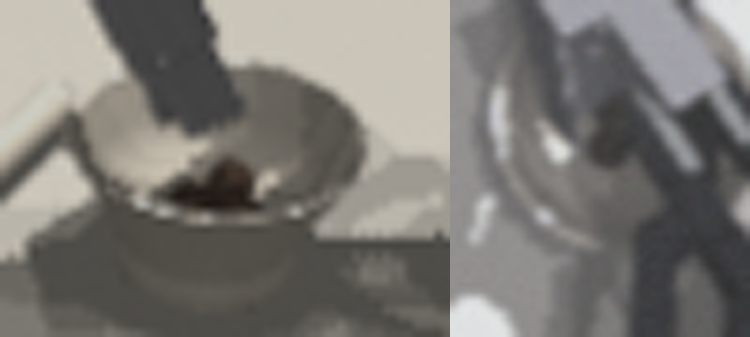

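Run:
```python
import cv2,numpy as np
for f in("s2","s4","t2","t4"):
    a=cv2.imread(f"pics/{f}.png").astype(int);m=((a[...,2]-a[...,0]>8)&(a.max(2)<95)).astype(np.uint8)
    n,_,st,c=cv2.connectedComponentsWithStats(m,connectivity=8)
    print(f,[(c[i].round().tolist(),int(st[i,4])) for i in range(1,n) if st[i,4]>8 and c[i][1]>120])
from h import *
a0=cv2.imread("pics/side0.png");print("pellets bowl proj",proj("side",[[*M[:2],22]]))
bot.movel([float(x) for x in bot.get_state()["tcp_pos"]+[0,0,45]],None,60)
p=imaging.capture("side")
bot.movel([float(x) for x in lp(8,66,1.1)[0]],None,40)
cv2.imwrite("pics/g6.png",np.clip(1.5*cv2.resize(p[150:207,350:420],None,fx=8,fy=8,interpolation=2),0,255).astype(np.uint8))
s=bot.get_state();print(s["t"],s["tcp_pos"],s["opening"],s["contact_force"])
```

```text
s2 [([571.0, 143.0], 1543), ([121.0, 121.0], 9), ([117.0, 124.0], 11), ([238.0, 125.0], 13), ([473.0, 129.0], 76), ([536.0, 126.0], 10), ([73.0, 130.0], 9), ([99.0, 133.0], 25), ([241.0, 136.0], 32), ([567.0, 130.0], 11), ([433.0, 137.0], 46), ([73.0, 146.0], 13), ([66.0, 149.0], 17), ([136.0, 232.0], 892), ([382.0, 196.0], 250), ([342.0, 196.0], 21), ([265.0, 216.0], 29), ([247.0, 241.0], 589), ([117.0, 232.0], 11), ([310.0, 255.0], 52), ([320.0, 260.0], 39), ([158.0, 270.0], 49), ([161.0, 280.0], 114), ([28.0, 284.0], 18), ([38.0, 288.0], 16), ([20.0, 290.0], 15), ([26.0, 292.0], 9), ([13.0, 294.0], 13), ([37.0, 298.0], 9), ([43.0, 300.0], 19), ([53.0, 303.0], 12), ([61.0, 304.0], 20), ([32.0, 304.0], 10), ([68.0, 304.0], 11), ([24.0, 312.0], 14), ([38.0, 312.0], 9), ([45.0, 318.0], 19), ([88.0, 318.0], 11), ([104.0, 320.0], 33), ([41.0, 323.0], 15), ([51.0, 320.0], 9), ([113.0, 321.0], 15), ([91.0, 325.0], 9), ([59.0, 327.0], 9), ([127.0, 328.0], 9), ([104.0, 331.0], 20), ([47.0, 334.0], 35), ([120.0, 333.0], 10), ([61.0, 336.0], 22), ([132.0, 335.0], 9), ([80.0, 340.0], 13), ([71
[... 1516 characters left out ...]
, 333.0], 34), ([73.0, 331.0], 12), ([83.0, 329.0], 9), ([104.0, 332.0], 27), ([120.0, 334.0], 18), ([61.0, 336.0], 27), ([83.0, 335.0], 9), ([130.0, 335.0], 13), ([68.0, 342.0], 11), ([79.0, 340.0], 19), ([147.0, 340.0], 9), ([221.0, 372.0], 25), ([212.0, 379.0], 14), ([238.0, 382.0], 12), ([211.0, 388.0], 9), ([262.0, 397.0], 18), ([227.0, 397.0], 10)]
t2 [([274.0, 123.0], 167), ([584.0, 129.0], 58), ([277.0, 156.0], 59), ([518.0, 258.0], 36)]
t4 [([272.0, 123.0], 205), ([584.0, 129.0], 59), ([277.0, 155.0], 63), ([518.0, 258.0], 39)]
pellets bowl proj [[381.96346696 189.80764525]]
18.9167 [ 482.51497327 -118.35737118  142.02049273] 0.12299989349753304 [-0.03845508 -1.05402363 -1.53022594]
```

View pics/g6.png

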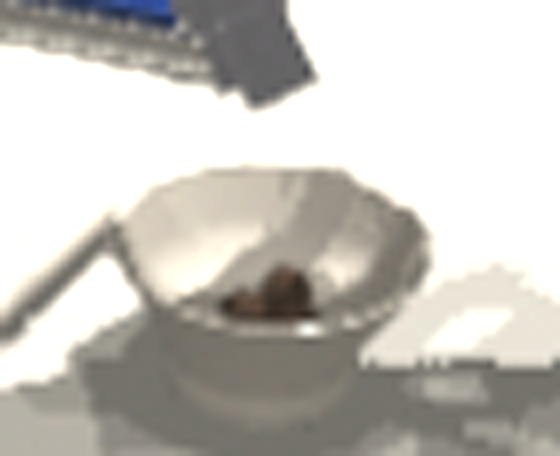

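The bowl holds a pellet at (288,290), one at (240,303), and more brown low at (300,310), partly behind the near rim. There is no stray pellet on the bench, and the mortar's position in the image hasn't changed. The scoop is back over the mouth with the lip about 16 mm above the rim.

```bash
python3 -c "
from bench import bot
print(bot.sign_off())"
```

```text
the job is handed in; nothing more can be done
None
```

I tipped the pellets into the mortar and handed the job in at about 19 s, still holding the emptied scoop about 63° nose-down, its lip about 16 mm above the rim; two pellets show clearly in the bowl, and the third appears partly hidden behind the near rim, with no stray visible.

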